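# Lock the shell clamp open

### The arm

A 6-joint arm with a two-finger parallel gripper is mounted at the origin on the work surface. World frame = base frame: x ahead of the robot, y to its left, z up, the work surface at z = 0. Lengths are in m, angles in rad, forces in N, time in s.
With the tool pointing down it reaches from about 0.4 to 0.925 m from the base axis. Payload 3.4 kg.
Tool frame: the origin (TCP) lies at the very end of the fingers, on their centre line; the grasp point (between the pads) lies 19 mm behind it (manip.grip_point_offset is the distance from the TCP to the grasp point, in m); z points along the fingers, y is the line along which they close (so a half turn about z gives the same grasp; the last joint's range is limited). The gripper opens to 85 mm and grips with 20 to 120 N. Pads are 22 mm wide; open, the fingers measure 114 mm over their backs; the gripper's body (76 mm by 85 mm) begins 54 mm behind the grasp point. The pads swing forward as they close: fully open they stand 13 mm farther back than shut.
Start: joints at [-1.365, 0.307, 1.506, -0, 1.328, -0.073], TCP at [0.158, -0.553, 0.231] pointing down, gripper open.
Joint ranges: [-3.12, 3.12], [-1.05, 2.28], [0.14, 2.33], [-1.42, 4.57], [0.1, 2.73], [-2.68, 2.68]. Speed limits (rad/s): [2.57, 2.57, 3.14, 3.14, 3.14, 3.14].

### API

Orientations are given as a unit quaternion [x, y, z, w].
In Python, from plant import manip, vision gives the robot as it stands. The module is installed in compiled form; this text tells all that it offers. Calls block until the motion is done:
- manip.move_to(position, orientation): joint-space move of the TCP to a pose.
- manip.move_straight(position, ori=None, v=0.15, guard=None): straight line of the TCP; ori=None keeps the orientation; v is the mean speed in m/s. With guard (N) it stops when the force on the tool has changed by that much, and returns True; else False.
- manip.move_joints(angles): joint-space move.
- manip.grip(opening, strength=None): opening from 0.0 (shut) to 1.0 (fully open); strength is the grip in N (None keeps the last); returns when the fingers have stopped.
- manip.wait(seconds).
- manip.ik(position, orientation): joint angles nearest the present ones, or None.
- vision.capture(name): name is "scene" or "top"; returns a dict with "color" (384x512x3 uint8, red, green, blue), "range_z" (384x512 float32, m along the optical axis (not along the pixel's ray), 0 where there is no reading), "intrinsics" (3x3 intrinsics, pixels), "dist_coeffs" ([k1, k2, p1, p2, k3] as OpenCV has them; the pictures are not rectified), "eye" and "rotation" of the camera in the world. Camera axes: x right, y up, looking along -z (the intrinsics and any distortion apply to the point x, -y, -z); pixel columns grow to the right and rows downward; lengths in m; the calibration is good to about 2 mm. A picture is of the moment at which its call begins.
A pose or a line that the arm cannot do raises manip.IKError and nothing moves.
- manip.close_job(): hands the job in; it is judged then, once.
Readings, each from a call of its own:
- manip.read_t(): time.
- manip.read_joints(): joint angles.
- manip.read_qvel(): joint speeds.
- manip.read_joint_torque(): joint torques, N m.
- manip.read_position(): TCP position.
- manip.read_ee_rot(): TCP orientation.
- manip.read_ft_force(): force on the tool from outside, world axes, zero at the start.
- manip.read_torque(): the same for the moment, N m.
- manip.read_finger_gap(): opening from 0.0 (shut) to 1.0 (fully open).
- manip.read_finger_force(): force on a finger pad.
Only numpy, scipy, OpenCV 4.12 (cv2) and the standard library are available. Lean on these libraries where they do the work, as an engineer would, in place of code of your own. Each camera call takes 0.05 s, during which the arm holds its last target. There are 200 camera calls.

### The job

Lock the wide-jawed shell clamp open so that it can take the mussel shell next: draw its knob back along the slot against the spring and over into the pocket at the side of the slot's end, where it must stay by itself once let go. Leave the narrow clamp with the glass tube shut, and leave the mussel shell lying where it is.

Things in the scene. Friction and masses are not known exactly. Their poses are not given: they have to be found in the camera images.
- shell_clamp: Wide-jawed shell clamp, fixed: iron base 200 mm (its x) by 100 (y) by 16 high; origin centre of underside, z up. At +x a fixed jaw and a sprung jaw, 96 mm wide, 60 high, 14 apart. Over its -x half a steel plate, top 36 mm above bench, with a J-shaped slot: straight slot along x, 16 mm wide, a 24 mm wide channel across to +y at its -x end, and from there a 24 mm wide pocket back towards +x.
- shell_knob (a point): Centre of the shell clamp's knob, to be moved: upright brass cylinder 24 mm across, 34 tall (48 to 82 mm above bench) on a 10 mm post in the slot. Starts shut at clamp x -20, y 0 mm, moves with the jaw, never turns. A spring pulls it to +x (3.3 N shut, 10 N fully back), a weak one towards y 0 (2.5 N at the pocket). Let go outside the pocket it snaps back. Nothing else here stands over 60 mm.
- shell_turn (a point): Fixed point at knob height (65 mm above bench) where the drawn-back knob can cross: clamp x -72, y 0 mm. The knob's centre may be up to 7 mm either side of it along x (-79 is the hard end, at -65 the land between slot and pocket begins) while it crosses towards +y; in the slot it has 3 mm of side play.
- shell_pocket (a point): Fixed point at knob height: the knob's resting place in the pocket, clamp x -53, y +28 mm. After crossing from x -72 to y between +21 and +35 mm (35 is the wall) the knob goes 19 mm forward (+x) to the hard stop at x -53 mm; there the spring keeps it. Land between slot and pocket: 8 mm wide, its end sloped towards the slot.
- tube_knob (a point): Centre of the knob of the other clamp, which must stay shut: same base, slot and knob, but narrow jaws (28 mm wide) with a cork-topped glass tube (15 mm across, top 112 mm above bench) between them. Either clamp may stand left or right, 18 to 30 cm from the middle line.
- mussel_shell: One thick brown valve of a horse mussel, lying hollow side down on the bench between the clamps: about 124 mm long (its x), 60 wide, 30 high; origin at the centre of its underside. To be left alone.
There are look-alikes about, which are no part of the job. Leave any purple look-alike of the shell_clamp alone.

How it is judged:
By the outcome, as a careful person would: the job done as asked, in the order asked, and still so for the second after the job is handed in, with the robot touching nothing.
It also fails if it takes over 32 s, if anything falls off the work surface, if the arm or the gripper's body presses on something with over 40 N, if the wrist force passes 120 N, or if a joint passes its speed limit or range.

## Working session

There is one attempt and no reset: what is moved stays moved. The work goes in short steps, each a Python script; the robot and the scene stay as the last script left them, time stands still between calls to the robot, and variables do not carry over. Pictures are saved under pics/ and viewed, at most 10 in all, crops included, and the job is handed in when it is done.

```bash
mkdir -p pics; cat > h.py <<'E'
import numpy as np, cv2, pickle
from plant import manip, vision
def cap(n):
    c=vision.capture(n); pickle.dump(c,open(f'{n}.pkl','wb')); return c
def ray(c,px):
    p=cv2.undistortPoints(np.array(px,float).reshape(-1,1,2),np.array(c['intrinsics'],float),np.array(c['dist_coeffs'],float)).reshape(-1,2)
    d=np.c_[p[:,0],-p[:,1],-np.ones(len(p))]
    return d@np.array(c['rotation']).T
def plane(c,px,z):
    d=ray(c,px); e=np.array(c['eye']); return e+d*((z-e[2])/d[:,2])[:,None]
def cloud(c):
    h,w=c['range_z'].shape; u,v=np.meshgrid(np.arange(w),np.arange(h))
    d=ray(c,np.stack([u,v],-1).reshape(-1,2)); return (np.array(c['eye'])+d*c['range_z'].reshape(-1,1)).reshape(h,w,3)
E
python3 - <<'E'
from h import *
for n in('scene','top'):
    c=cap(n); print(n,c['eye'],np.round(c['rotation'],3).tolist(),np.round(c['intrinsics'],1).tolist(),c['dist_coeffs'])
    cv2.imwrite(f'pics/{n}0.png',cv2.resize(c['color'][:,:,::-1],(800,600),interpolation=cv2.INTER_CUBIC))
print(manip.read_t(),manip.read_ee_rot())
E
```

```text
scene [ 0.90966574 -0.12064315  0.81760031] [0.214, 0.166, 0.598, 0.754] [[407.2, 0.0, 260.8], [0.0, 407.2, 194.0], [0.0, 0.0, 1.0]] [0.03173828 0.         0.         0.         0.        ]
top [ 0.35018768 -0.01481926  0.8974332 ] [-0.065, 0.056, 0.709, -0.7] [[369.5, 0.0, 258.1], [0.0, 369.5, 190.2], [0.0, 0.0, 1.0]] [-0.11578648  0.          0.          0.          0.        ]
0.1 [ 9.90300467e-01  1.38939084e-01 -5.28291295e-05 -9.55790126e-04]
```

```bash
sed -i "s/np.array(c\['rotation'\]).T/Rotation.from_quat(c['rotation']).as_matrix().T/; 1a from scipy.spatial.transform import Rotation" h.py; cat h.py | head -12
```

```text
import numpy as np, cv2, pickle
from scipy.spatial.transform import Rotation
from plant import manip, vision
def cap(n):
    c=vision.capture(n); pickle.dump(c,open(f'{n}.pkl','wb')); return c
def ray(c,px):
    p=cv2.undistortPoints(np.array(px,float).reshape(-1,1,2),np.array(c['intrinsics'],float),np.array(c['dist_coeffs'],float)).reshape(-1,2)
    d=np.c_[p[:,0],-p[:,1],-np.ones(len(p))]
    return d@Rotation.from_quat(c['rotation']).as_matrix().T
def plane(c,px,z):
    d=ray(c,px); e=np.array(c['eye']); return e+d*((z-e[2])/d[:,2])[:,None]
def cloud(c):
```

View pics/top0.png

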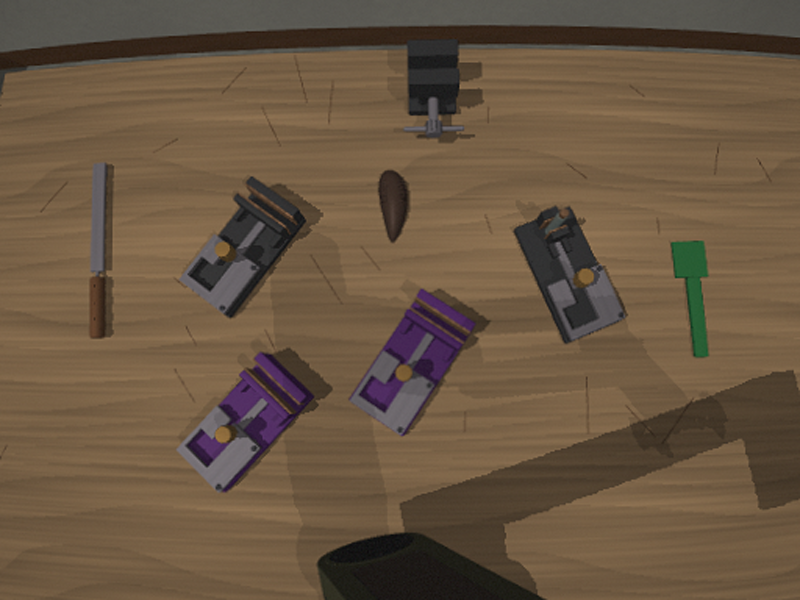

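View pics/scene0.png

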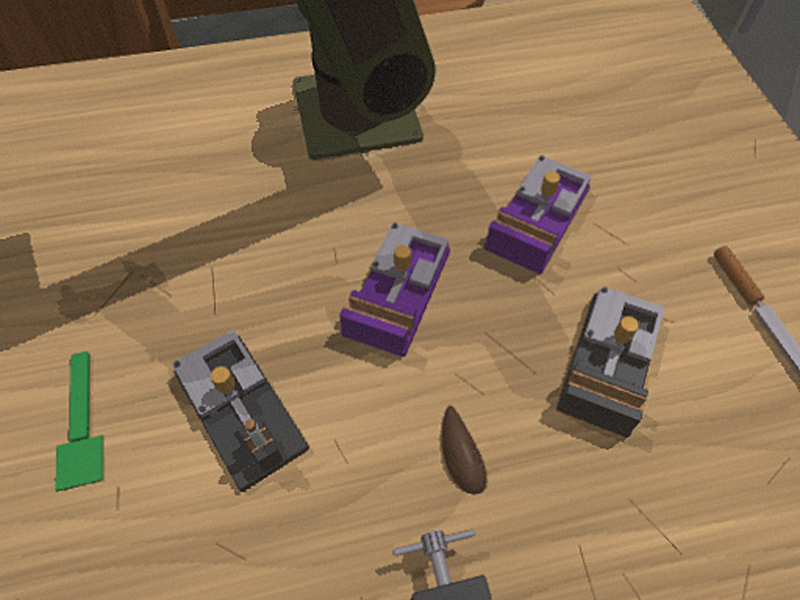

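Both pictures show a wide black clamp at the left (top view, knob at (224,251)). Its look-alikes are the black tube clamp (knob (586,277)), two purple clamps (knobs (403,372) and (223,434)) and a plain vice (433,75). By the description, the target is the black, wide-jawed clamp with its knob at (224,251).

```bash
cat > m.py <<'E'
from h import *
def measure(kguess=None):
    P=[]
    for n,(u,v) in (('top',(224,251)),('scene',(627,325))):
        c=pickle.load(open(n+'.pkl','rb')); X=cloud(c); h=cv2.cvtColor(c['color'],cv2.COLOR_RGB2HSV)
        ok=c['range_z']>0
        br=(h[...,0]>12)&(h[...,0]<25)&(h[...,1]>130)&ok
        uu,vv=np.meshgrid(np.arange(512),np.arange(384)); near=np.hypot(uu-u*.64,vv-v*.64)<18
        k=br&near&(X[...,2]>.074)&(X[...,2]<.09)
        pts=X[k]; e=k.astype(np.uint8)
        px=np.c_[uu[k],vv[k]]
        (cx,cy),r=cv2.minEnclosingCircle(px.astype(np.float32))
        print(n,'knob top n',k.sum(),'z',np.median(pts[:,2]).round(4),'mean xy',plane(c,[px.mean(0)],.082).round(4),'enc',plane(c,[(cx,cy)],.082).round(4))
        K=plane(c,[px.mean(0)],.082)[0]
        d=np.hypot(X[...,0]-K[0],X[...,1]-K[1])
        b=ok&(d<.16)&(X[...,2]>.010)&(X[...,2]<.075)&(np.hypot(X[...,0]-K[0],X[...,1]-K[1])>.016)&(h[...,2]<250)
        nb,lab,st,ce=cv2.connectedComponentsWithStats(b.astype(np.uint8))
        i=1+np.argmax(st[1:,4]); print('comp',st[i],X[lab==i].min(0).round(3),X[lab==i].max(0).round(3))
        Q=X[lab==i]; 
        pl=Q[(abs(Q[:,2]-.036)<.004)]; rect=cv2.minAreaRect((pl[:,:2]*1000).astype(np.float32)); print('plate',len(pl),rect)
        rect=cv2.minAreaRect((Q[:,:2]*1000).astype(np.float32)); print('all',rect)
        jw=Q[Q[:,2]>.054]; print('jaws',len(jw),cv2.minAreaRect((jw[:,:2]*1000).astype(np.float32)),jw.mean(0).round(3))
        P.append((c,K))
    return P
if __name__=='__main__':
    measure()
    c=pickle.load(open('scene.pkl','rb'))['color'][:,:,::-1]
    t=pickle.load(open('top.pkl','rb'))['color'][:,:,::-1]
    cv2.imwrite('pics/crop1.png',np.hstack([cv2.resize(c[175:285,345:440],(380,440),interpolation=cv2.INTER_CUBIC),cv2.resize(t[105:215,107:202],(380,440),interpolation=cv2.INTER_CUBIC)]))
E
python3 m.py
```

```text
top knob top n 79 z 0.0807 mean xy [[0.5672 0.2613 0.082 ]] enc [[0.5671 0.2608 0.082 ]]
comp [ 115  113   80   91 3109] [0.475 0.155 0.01 ] [0.691 0.349 0.062]
plate 842 ((584.3258056640625, 251.93206787109375), (95.02230834960938, 197.2348175048828), 53.41987991333008)
all ((584.0948486328125, 251.50900268554688), (101.42546081542969, 201.87689208984375), 54.16091537475586)
jaws 492 ((645.8640747070312, 206.71116638183594), (95.72804260253906, 49.15444564819336), 53.81570816040039) [0.645 0.205 0.058]
scene knob top n 100 z 0.0813 mean xy [[0.5717 0.2632 0.082 ]] enc [[0.5731 0.2626 0.082 ]]
comp [ 357  183   68   96 3723] [0.481 0.156 0.01 ] [0.694 0.347 0.064]
plate 1162 ((587.087646484375, 253.57142639160156), (95.13973999023438, 199.66094970703125), 53.206607818603516)
all ((587.1306762695312, 253.2758026123047), (99.0280990600586, 200.45648193359375), 53.48819351196289)
jaws 791 ((647.1543579101562, 208.58016967773438), (95.05844116210938, 47.74541473388672), 53.53387451171875) [0.649 0.207 0.059]
```

View pics/crop1.png

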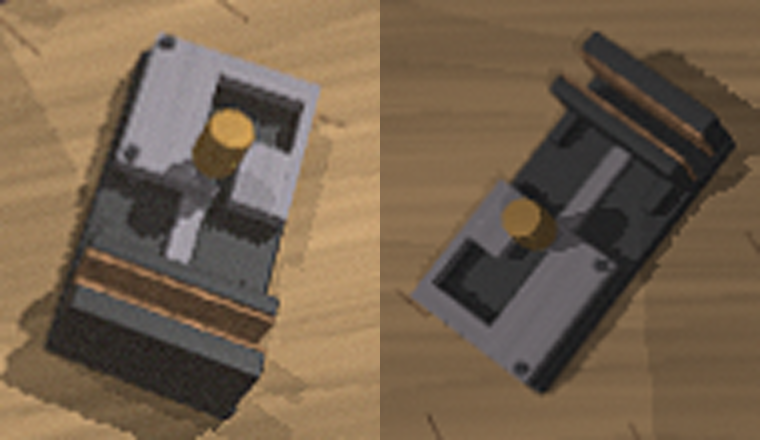

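The crop confirms it: black base, wide cork-lined jaws with nothing in them, and the knob at the front of its slot. The pocket is on the clamp's +y side. Knob measured at (0.5695, 0.263), top at 81 mm (82 expected). Base is 200×100 mm, yaw −36.4°, and the knob position predicted from it is within 2 mm.

```bash
cat >> h.py <<'E'
yaw=np.deg2rad(-36.4); K0=np.array([.5695,.2632])
ex=np.array([np.cos(yaw),np.sin(yaw)]); ey=np.array([-ex[1],ex[0]])
def W(x,y,z): return [*(K0+ex*(x+20)/1000+ey*y/1000),z]   # clamp mm -> world
def q(s): return Rotation.from_matrix(np.c_[np.r_[-s*ex,0],np.r_[s*ey,0],[0,0,-1]]).as_quat()
def clampxy(): 
    d=np.array(manip.read_position())[:2]-K0; return (d@ex*1000-20).round(1),(d@ey*1000).round(1)
def stat(m): print(m,'t',round(manip.read_t(),2),clampxy(),'z',round(manip.read_position()[2],4),'F',np.round(manip.read_ft_force(),1),'gap',round(manip.read_finger_gap(),3),'ff',np.round(manip.read_finger_force(),1))
E
python3 - <<'E'
from h import *
best=None
for s in(1,-1):
    j=[manip.ik(W(-20,0,.15),q(s)),manip.ik(W(-53,28,.047),q(s))]; print(s,[None if a is None else np.round(a,2) for a in j])
    if all(a is not None for a in j):
        m=max(abs(j[1][5]),abs(j[0][5]))
        if best is None or m<best[0]: best=(m,s)
s=best[1]; print('s',s)
manip.grip(.7,60)
manip.move_to(W(-20,0,.15),q(s)); stat('above')
print(manip.move_straight(W(-20,0,.047),v=.1,guard=8)); stat('down')
manip.grip(0,60); stat('gripped')
E
```

```text
1 [array([ 0.37,  0.45,  1.5 , -0.  ,  1.2 , -0.57]), array([ 0.43,  0.57,  1.58, -0.  ,  0.99, -0.5 ])]
-1 [array([ 0.37,  0.45,  1.5 , -0.  ,  1.2 ,  2.57]), array([ 0.43,  0.57,  1.58, -0.  ,  0.99,  2.64])]
s 1
above t 3.69 (np.float64(-19.2), np.float64(-0.4)) z 0.1501 F [-0.2  0.2  0.1] gap 0.7 ff 0.0
False
down t 4.88 (np.float64(-19.7), np.float64(0.5)) z 0.0476 F [ 0.5  0.6 -0.3] gap 0.703 ff 0.0
gripped t 5.3 (np.float64(-19.7), np.float64(1.8)) z 0.0481 F [1.4 4.3 3.5] gap 0.26 ff 59.3
```

```bash
python3 - <<'E'
from h import *
manip.move_straight(W(-20,2.5,.047),v=.05); stat('centred')
for x in(-45,-72): print(manip.move_straight(W(x,2.5,.047),v=.07,guard=35)); stat(f'x{x}')
cap('top'); c=cap('scene')
cv2.imwrite('pics/draw.png',cv2.resize(c['color'][150:300,310:490,::-1],(720,600),interpolation=cv2.INTER_CUBIC))
E
```

```text
centred t 5.55 (np.float64(-19.8), np.float64(2.3)) z 0.048 F [-1.   0.3  7.4] gap 0.262 ff 59.7
False
x-45 t 6.06 (np.float64(-42.7), np.float64(2.6)) z 0.048 F [ 4.7 -4.7  5.5] gap 0.265 ff 59.5
False
x-72 t 6.59 (np.float64(-68.7), np.float64(2.9)) z 0.048 F [ 6.5 -6.3  3.7] gap 0.263 ff 59.4
```

View pics/draw.png

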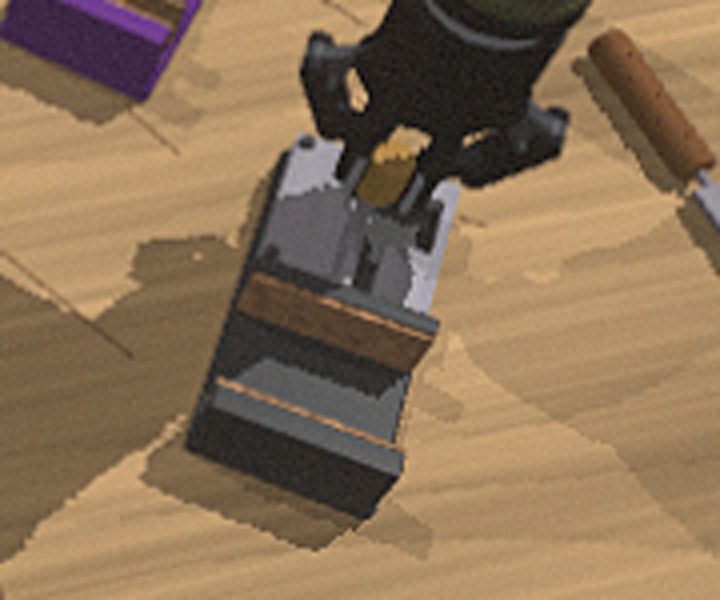

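The knob is held at (395,170) in the crop and the jaw has come back with it. The arm yields about 3 mm under the spring, so I'll draw a little further, then cross.

```bash
python3 - <<'E'
from h import *
print(manip.move_straight(W(-76,2.5,.047),v=.04,guard=25)); stat('back')
for y in(12,22,31.5):
    print(manip.move_straight(W(-76,y,.047),v=.05,guard=25)); stat(f'y{y}')
if clampxy()[1]>25:
    for x in(-66,-53):
        print(manip.move_straight(W(x,31.5,.047),v=.05,guard=25)); stat(f'x{x}')
E
```

```text
False
back t 6.94 (np.float64(-72.3), np.float64(2.9)) z 0.048 F [ 6.5 -5.3  3.8] gap 0.264 ff 59.2
False
y12 t 7.28 (np.float64(-72.1), np.float64(12.5)) z 0.048 F [ 6.4 -6.6  4.2] gap 0.262 ff 59.3
False
y22 t 7.63 (np.float64(-72.1), np.float64(22.2)) z 0.048 F [ 6.9 -6.7  4.6] gap 0.263 ff 59.4
False
y31.5 t 7.97 (np.float64(-72.1), np.float64(31.3)) z 0.048 F [ 4.9 -7.6  5.6] gap 0.264 ff 59.4
False
x-66 t 8.32 (np.float64(-62.2), np.float64(31.0)) z 0.048 F [ 4.2 -6.6  5.7] gap 0.263 ff 59.5
False
x-53 t 8.73 (np.float64(-52.6), np.float64(30.7)) z 0.048 F [-1.6 -1.2  8.1] gap 0.262 ff 59.9
```

The spring force dropped to nothing at x −53, so the knob is on the pocket's stop. Next I release, retreat and check.

```bash
python3 - <<'E'
from h import *
manip.grip(.7); stat('open')
manip.move_straight([*manip.read_position()[:2],.16],v=.12)
manip.move_to([.45,-.02,.3],manip.read_ee_rot()); stat('away')
c=cap('scene'); t=cap('top')
X=cloud(c);h=cv2.cvtColor(c['color'],cv2.COLOR_RGB2HSV)
k=(h[...,0]>12)&(h[...,0]<25)&(h[...,1]>130)&(abs(X[...,2]-.081)<.005)&(np.hypot(X[...,0]-.56,X[...,1]-.30)<.06)
p=X[k].mean(0); d=p[:2]-K0; print(k.sum(),p.round(4),d@ex*1000-20,d@ey*1000)
cv2.imwrite('pics/end.png',np.hstack([cv2.resize(c['color'][...,::-1],(400,300)),cv2.resize(t['color'][...,::-1],(400,300))]))
cv2.imwrite('pics/end2.png',cv2.resize(c['color'][170:290,330:450,::-1],(600,600),interpolation=cv2.INTER_CUBIC))
E
```

```text
open t 9.18 (np.float64(-53.2), np.float64(31.2)) z 0.0466 F [0.4 0.5 1.1] gap 0.701 ff 0.0
away t 11.66 (np.float64(51.8), np.float64(-298.2)) z 0.2995 F [ 0.5  0.9 -0.7] gap 0.697 ff 0.0
92 [0.5623 0.3062 0.0812] -51.27698966924095 30.370784528007974
```

View pics/end.png

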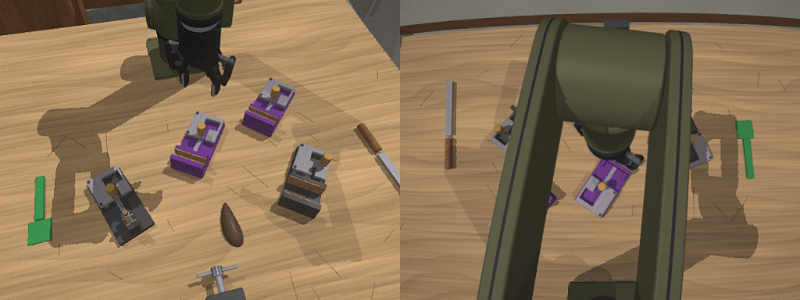

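View pics/end2.png

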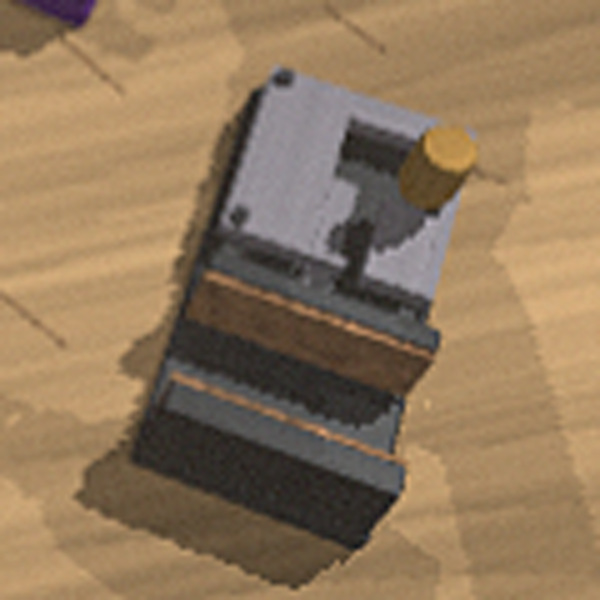

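The knob now rests in the pocket (crop (440,165), clamp about −52, +30 mm) and the jaws are open. The tube clamp at (110,190) and the shell at (232,225) in the left-hand picture look undisturbed, and the arm is clear.

```bash
python3 -c "
from plant import manip
print(manip.close_job())"
```

```text
the job is handed in; nothing more can be done
None
```

The wide-jawed shell clamp is locked open: its knob stayed in the pocket by itself after release, the tube clamp and mussel shell were left untouched, and the job was handed in at about 12 s of the 32 s allowed.

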